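# Ink the inspection stamp and hold it ready over its box

### The job

Take the stamp with the rectangular foot off the rack (lift it a little out of its seat, then draw it out through the open front of its slot) and press it firmly and flat on the middle of the open ink pad. Then carry it over the things on the table and finish holding it still and upright about one centimetre above the sheet, squarely inside the printed rectangle on the clipboard (either way round), so that its position can be checked before stamping: it must not touch the sheet, and the program ends with the stamp still in the gripper. Leave the two round stamps hanging and do not disturb the pad's open lid, the stapler, the vials or the loupe.

Things in the scene. Friction and masses are not known exactly. Their poses are not given: they have to be found in the camera images.
- stamp_center (a point): Half-way up the wooden stamp with a RECTANGULAR foot, 76 mm tall; z up its handle, y along the foot's long side. Foot 28 (x) x 52 (y) x 14 mm. Round handle: diameter 20 mm at the foot, 15 mm just below this point, then a cone widening to a 26 mm knob 24 mm above it; top 38 mm above. Hangs upright in one of the rack's seats, long side front to back, within 0.25 rad.
- stamp_face (a point): Centre of the flat printing face on the underside of the same stamp, 38 mm below stamp_center; y along the long side.
- rack_top (a point): Middle seat of the grey sheet-steel stamp rack (fixed), on top of its slotted plate, 85 mm above the table, 3 mm thick. x points to the rack's back (front looks to -x), y along the row. Seats at x = 0, y = -65, 0, +65 mm: holes 21 mm across on which the cone of a handle sits, each open to the front by a slot 18.4 mm wide ending at the plate's front edge, x = -18 mm.
- pad_top (a point): Centre of the inking surface of the black stamp pad (fixed), 60 (x) x 90 (y) mm, 11 mm above the table, rigid. Its lid is hinged along the +x edge and stands open, leaning back, up to 77 mm above the table.
- ink_pad_lid (a joint): Angle of the ink pad's lid; 0 is shut, 1.92 is fully open (it rests there at the start).
- box_center (a point): Centre of the printed rectangle, on the sheet's upper face 4 mm above the table; outline 44 (x) x 68 (y) mm inside, long side along y. The white sheet lies on a small dark-brown clipboard 170 (x) x 122 (y) mm (fixed) with a steel clip, 17 mm high, at its +x end. The small printed ring belongs to a round stamp.
- clipboard: The same clipboard; origin at the centre of its underside, axes parallel to those of box_center, which lies at x = -18, y = +12, z = +4 mm in it.
- ink_pad: The same ink pad; origin at the centre of its underside.
- rack: The same rack; origin on the table below rack_top. Only the thin part of a handle passes the slot: lift a stamp 8 to 24 mm (best 16), draw it straight to -x by 60 mm or more, only then raise it further. Under the plate: back wall at x = +43 mm, base plate reaching x = -38 mm; small gussets at the back at y = +-102 mm.
- stamp: The rectangular stamp, about 0.04 kg; origin at the centre of its printing face, axes as stamp_center.
- round_small: Stamp of the same height and handle with a ROUND foot 27 mm in diameter, hanging in another seat of the rack; origin at the centre of its underside. Leave it there.
- round_large: Stamp of the same height and handle with a ROUND foot 38 mm in diameter, hanging in another seat of the rack; origin at the centre of its underside. Leave it there.
- stapler: Blue and black stapler, loose, 38 x 132 mm and 53 mm high, between rack and clipboard; origin at the centre of its underside, y along its length.
- vial_a: Loose white vial standing upright, 26 mm in diameter, 52 mm high, between rack and clipboard; origin under its centre.
- vial_b: Another such vial, beside it.
- loupe: Loose black loupe, 38 mm in diameter, 30 mm high, beyond the clipboard; origin under its centre.
- stamp_grip (a point): On the axis at the very top of that stamp's handle, 76 mm above its face. While it hangs, the top of the rack's plate is 25 mm below this point. Grip the knob with the fingertips 17 to 22 mm below this point, so that they clear the plate (any turn about the vertical is possible, the knob is round).
Things that resemble listed ones, but are neither listed nor needed, are in the scene too. Leave any purple look-alike of the stamp alone.

How it is judged:
On the way, in this order (a step that is already met when the one before it is completed fails the run):
1. the rectangular stamp has been lifted and drawn out of the rack (x of stamp_center in the frame of rack below -0.045 m and contact force between stamp and rack below 0.05 N and contact force between stamp and the fingers above 0.5 N and height (world z) of stamp_face above 0.03 m), for 0.1 s.
2. the stamp's face is pressed flat on the middle of the ink pad with more than 2 N (contact force between stamp and ink_pad above 2 N and horizontal distance between stamp_face and pad_top below 0.015 m and angle between stamp_face's own z axis and vertical below 0.1 rad and z of stamp_face in the frame of pad_top below 0.002 m), for 0.1 s.
At the end, for the whole second after the job is handed in: The gripper holds the stamp still, upright within 7 degrees, face 3 to 20 mm above the sheet, centred within 6 mm along each side of the rectangle, long sides within 7 degrees (either way round), not touching the clipboard; round stamps still hang in place; pad lid still open (z of stamp_face in the frame of box_center between 0.003 and 0.02 m and x of stamp_face in the frame of box_center between -0.006 and 0.006 m and y of stamp_face in the frame of box_center between -0.006 and 0.006 m and angle between the y axis of stamp_face and the y axis of box_center, either way round below 0.12 rad and angle between stamp_face's own z axis and vertical below 0.12 rad and linear speed of stamp below 0.015 m/s and contact force between stamp and the fingers above 0.5 N and contact force between stamp and clipboard below 0.05 N and distance of each of round_small, round_large from where it was at the start of the episode below 0.015 m and value of joint ink_pad_lid above 1.7 rad); the arm keeps its last pose, push and grip.
It fails at once if the stamp touches the clipboard or its sheet (contact force between stamp and clipboard above 0.2 N).
It fails at once if a round stamp is knocked out of its seat (distance of any of round_small, round_large from where it was at the start of the episode above 0.02 m).
It fails at once if a bystander is knocked or pushed more than 2 cm (distance of any of stapler, vial_a, vial_b, loupe from where it was at the start of the episode above 0.02 m or angle between any of vial_a, vial_b's own z axis and vertical above 0.5 rad).
It also fails if it takes over 56 s, if anything falls off the work surface, if the arm or the gripper's body presses on something with over 40 N, if the wrist force passes 120 N, or if a joint passes its speed limit or range.

### The arm

A 7-joint arm with a two-finger parallel gripper is mounted at the origin on a cart in front of the work surface, level with it; the furniture and walls round the work are solid. World frame = base frame: x ahead of the robot, y to its left, z up, the work surface at z = 0. Lengths are in m, angles in rad, forces in N, time in s.
With the tool pointing down it reaches from about 0.4 to 0.9 m from the base axis. Payload 5.6 kg.
Tool frame: the origin (TCP) lies midway between the tips of the shut fingers; the grasp point (between the pads) lies 19 mm behind it; z points along the fingers, y is the line along which they close (so a half turn about z gives the same grasp; the last joint's range is limited). The gripper opens to 92 mm and grips with 3 to 60 N. Pads are 20 mm wide; open, the fingers measure 128 mm over their backs; the gripper's body (75 mm by 189 mm) begins 69 mm behind the grasp point.
Start: joints at [-0.043, 0.468, -0.012, 1.603, 0.006, 1.071, -0.056], TCP at [0.65, -0, 0.215] pointing down, gripper open.
Joint ranges: [-2.53, 2.53], [-0.31, 2.02], [-1.57, 1.55], [0.28, 2.44], [-1.29, 4.43], [0.15, 1.84], [-2.92, 2.92]. Speed limits (rad/s): [2.57, 2.57, 3.14, 3.14, 3.14, 3.14, 3.14].

### API

Orientations are given as a rotation vector (axis times angle).
In Python, from cell import readout, viewer, order gives the robot as it stands. The module is installed in compiled form; this text tells all that it offers.
- The arm moves only by the tool move_arm, never from a script. Its argument "deltas" is a list of rows, each an object with "twist": the turn, a rotation vector about the world's x, y, z in degrees, a list of three; "offset": the shift along the world's x, y, z in cm, a list of three; "grip": the opening, from 0 (shut) to 1 (fully open). A call has exactly 10 rows; each row is the pose to reach, as a shift and turn from the pose commanded when the call began; what a row does not reach only later rows make up. A row lasts 1/10 s, in which the tool goes at most 50 mm and 8.59 degrees, less where a joint would pass 70% of its speed; a pose out of reach is approached as far as the arm can. A call with a gripper value outside its range is refused whole. The fingers move at their own pace and stop on an object; "newtons" is the grip in N (left out, the last holds). Time passes only in rows, so rows that repeat a pose let the fingers close, or fill a call up. It gives the time, the measured TCP pose, the force, the opening and the grip force at its end, in the units of the state.
- readout.read_state(): the state, without advancing time (a new reading comes with each control period).
- viewer.read_camera(name): name is "scene" or "side" or "wrist"; returns the picture (480x640x3 uint8, red, green, blue); there is no depth.
- viewer.camera_info(name): a dict with "fx", "fy", "cx", "cy" (pixels), "k1" (the pictures are not rectified: a ray, as slopes to the right and down, at radius r is drawn at 1 + k1 r^2 times it, then the intrinsics apply), "R" (3x3) and "t" (3): a world point X has camera coordinates R X + t. Camera axes: x right, y down, z forward; pixel columns grow to the right and rows downward; lengths in m; the calibration is good to about 2 mm. A picture is of the moment at which its call begins: read the wrist's pose just before it. camera_info takes no time and is no camera call; for the wrist camera it gives the pose at the moment of the call.
- order.job_done(): hands the job in; it is judged then, once.
The state is a dict: "t": time; "joint_pos": joint angles; "joint_velocities": joint speeds; "effort": joint torques, N m; "tool_pos": TCP position; "orientation": TCP orientation; "wrist_force": force on the tool from outside, world axes, zero at the start; "torque": the same for the moment, N m; "gripper_width": finger opening in m; "grasp_force": force on a finger pad.
Only numpy, scipy, OpenCV 4.12 (cv2) and the standard library are available. Lean on these libraries where they do the work, as an engineer would, in place of code of your own. Each camera call takes 0.05 s, during which the arm holds its last target. There are 200 camera calls.

## Working session

There is one attempt and no reset: what is moved stays moved. The work goes in short steps, Python scripts to look and compute and a tool call to move; the robot and the scene stay as the last step left them, time stands still between calls to the robot, and variables do not carry over. Pictures are saved under pics/ and viewed, at most 10 in all, crops included, and the job is handed in when it is done.

Besides the shell and the picture viewer there is one more tool, called after "Request:" as name(argument=value, ...), one argument or row to a line, values as JSON. move_arm: Moves the arm, as the interface text tells. Its arguments: {"type":"object","properties":{"deltas":{"type":"array"},"newtons":{"type":"number"}},"required":["deltas"]}

```bash
mkdir -p pics; cat > h.py <<'E'
import numpy as np, cv2
from cell import readout, viewer, order
def snap(n,f):
    i=viewer.camera_info(n); im=viewer.read_camera(n); cv2.imwrite('pics/'+f,im[:,:,::-1]); return i,im
def KD(i):
    return np.array([[i['fx'],0,i['cx']],[0,i['fy'],i['cy']],[0,0,1.]]),np.array([i['k1'],0,0,0.])
def proj(i,P):
    K,d=KD(i); P=np.atleast_2d(P).astype(float)
    return cv2.projectPoints(P,cv2.Rodrigues(np.array(i['R'],float))[0],np.array(i['t'],float),K,d)[0][:,0]
def ray(i,uv,z):
    K,d=KD(i); uv=np.atleast_2d(uv).astype(float)
    n=cv2.undistortPoints(uv[:,None],K,d)[:,0]; R=np.array(i['R']);t=np.array(i['t'])
    D=np.c_[n,np.ones(len(n))]@R; C=-R.T@t
    return C+D*((z-C[2])/D[:,2])[:,None]
E
python3 - <<'E'
from h import *
for n in('scene','side','wrist'):
    i,im=snap(n,n+'0.png'); print(n,{k:np.round(v,3).tolist() for k,v in i.items()})
print(readout.read_state())
E
```

```text
scene {'fx': 587.766, 'fy': 587.766, 'cx': 321.137, 'cy': 231.663, 'k1': 0.029, 'R': [[-0.504, -0.863, -0.018], [-0.425, 0.266, -0.865], [0.752, -0.429, -0.501]], 't': [0.427, 0.289, 1.078]}
side {'fx': 506.871, 'fy': 506.871, 'cx': 328.455, 'cy': 238.688, 'k1': 0.011, 'R': [[0.916, -0.4, -0.022], [-0.231, -0.483, -0.845], [0.327, 0.779, -0.535]], 't': [-0.464, 0.311, 0.971]}
wrist {'fx': 346.837, 'fy': 346.837, 'cx': 319.72, 'cy': 244.326, 'k1': -0.037, 'R': [[1.0, 0.001, -0.001], [0.001, -0.97, 0.244], [-0.0, -0.244, -0.97]], 't': [-0.65, -0.029, 0.389]}
{'t': 0.15, 'joint_pos': array([-0.04300241,  0.46819695, -0.01162092,  1.60336464,  0.00598113,
        1.07144772, -0.05630223]), 'joint_velocities': array([-6.57425961e-04, -4.52665014e-04,  3.05635112e-04, -2.59652200e-03,
        8.99440696e-04,  2.27218152e-03, -6.55006732e-05]), 'effort': array([ 5.41294467e-04, -5.20952761e+01, -1.22385321e-02, -2.43975341e+01,
       -5.66028839e-02,  1.53196411e-02,  8.68381130e-05]), 'tool_pos': array([ 6.49557049e-01, -4.54454294e-05,  2.13864510e-01]), 'orientation': array([-2.22085601e+00, -2.22072712e+00,  1.62116553e-03]), 'wrist_force': array([-0.37508467, -0.00798151, -0.91821277]), 'torque': array([-0.01677461, -0.03352469, -0.03105671]), 'grasp_force': 0.0, 'gripper_width': 0.09194590402468655}
```

View pics/scene0.png

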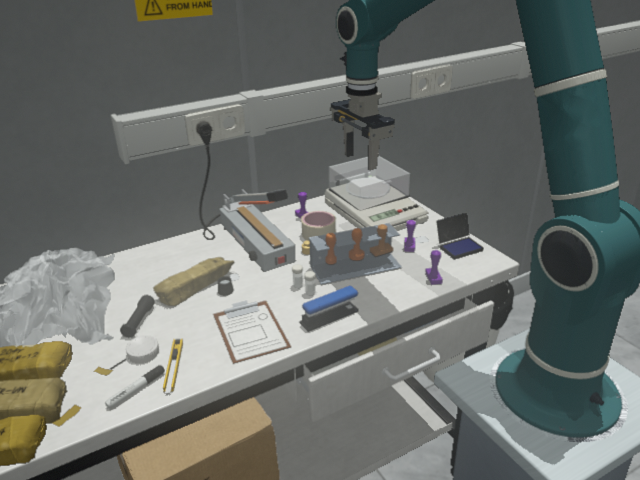

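View pics/side0.png

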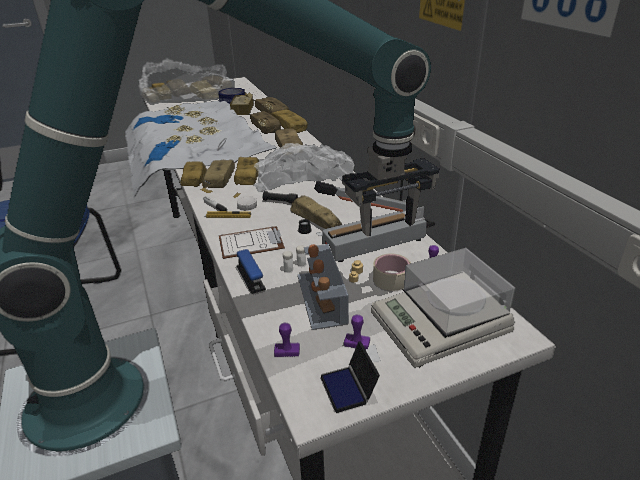

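Scene view: rack at (357,250) with three brown stamps at (331,245), (357,243) and (382,238). Ink pad at (462,245), clipboard at (251,330), stapler at (330,308), vials at (298,277) and (310,283), loupe at (225,285). Purple look-alikes at (301,205), (410,235) and (434,266). The side view shows the pad at (350,388), the rack at (323,290) and the clipboard at (252,242). Next I'll take close crops in one composite.

```bash
python3 - <<'E'
from h import *
s=cv2.imread('pics/scene0.png');d=cv2.imread('pics/side0.png')
def c(im,x,y,w,h): return cv2.resize(im[y:y+h,x:x+w],(400,300),interpolation=cv2.INTER_CUBIC)
# rack scene x4, rack side x4, pad scene x5, pad side x5
cv2.imwrite('pics/c1.png',np.vstack([np.hstack([c(s,305,212,100,75),c(d,285,235,80,60+0)]),np.hstack([c(s,430,205,60,45+15) if 0 else c(s,425,205,80,60),c(d,310,340,80,75-15)])]))
cv2.imwrite('pics/c2.png',np.vstack([cv2.resize(s[295:370,205:305],(800,600),interpolation=cv2.INTER_CUBIC)]))
E
```

```text
(no output)
```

View pics/c1.png

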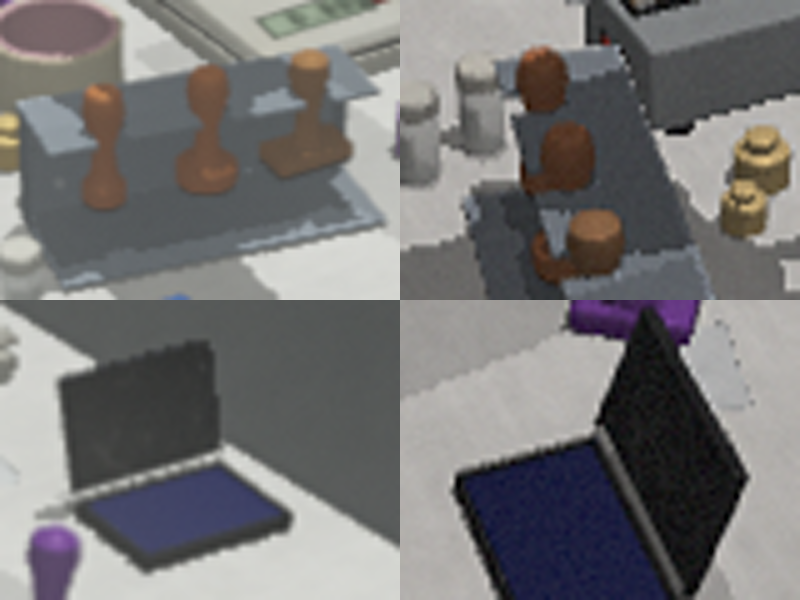

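View pics/c2.png

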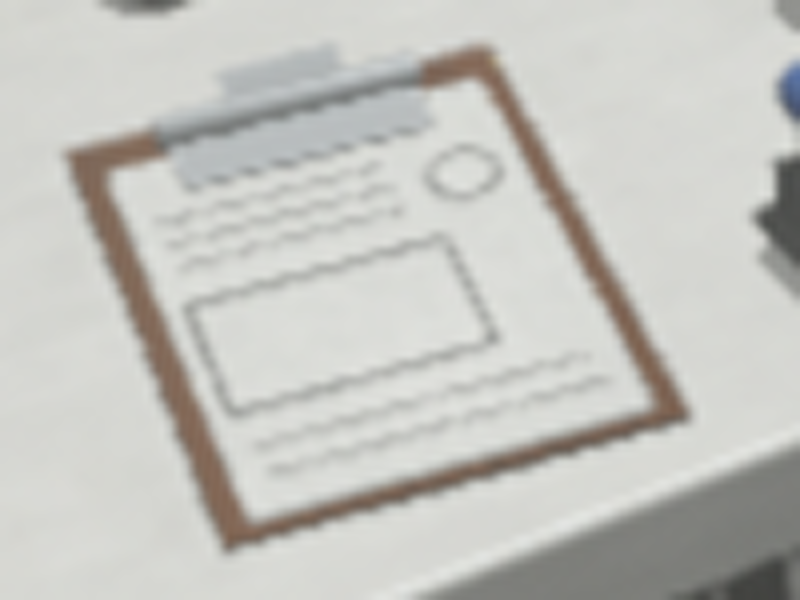

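The rectangular-foot stamp is the right one in the scene crop (knob top about (382,226), nearest the pad). The left (331,235) is the small round one and the middle (357,230) the large round one. Purple look-alikes at (434,266), (410,235) and (301,205) are rejected. The printed rectangle is clear in the clipboard crop.

```bash
python3 - <<'E'
from h import *
S=viewer.camera_info('scene');D=viewer.camera_info('side')
np.set_printoptions(precision=4,suppress=True)
k=np.array([[103,90],[208,72],[309,57]])/4+[305,212]
print('knobs scene',ray(S,k,.108))
ks=np.array([[543-400,57],[570-400,135],[595-400,222]])/5+[285,235]
print('knobs side',ray(D,ks,.108))
r=np.array([[187,302],[445,236],[497,342],[235,413]])/8+[205,295]
R=ray(S,r,.004);print('rect',R,R.mean(0),[np.linalg.norm(R[i]-R[i-1]) for i in range(4)])
c=np.array([[70,152],[485,46],[688,415],[228,548]])/8+[205,295]
C=ray(S,c,.003);print('clip',C,C.mean(0),[np.linalg.norm(C[i]-C[i-1]) for i in range(4)])
p=np.array([[80,510-300],[222,462-300],[290,518-300],[150,560-300]])/5+[425,205]
P=ray(S,p,.011);print('pad',P,P.mean(0),[np.linalg.norm(P[i]-P[i-1]) for i in range(4)])
p=np.array([[460-400,485-300],[597-400,440-300]])/5+[310,340]
print('pad side',ray(D,p,.011))
E
```

```text
knobs scene [[0.5391 0.1523 0.108 ]
 [0.5243 0.0892 0.108 ]
 [0.5076 0.0288 0.108 ]]
knobs side [[0.5393 0.1583 0.108 ]
 [0.5259 0.0928 0.108 ]
 [0.5103 0.0273 0.108 ]]
rect [[0.4578 0.4516 0.004 ]
 [0.4469 0.3827 0.004 ]
 [0.401  0.3895 0.004 ]
 [0.4111 0.4579 0.004 ]] [0.4292 0.4204 0.004 ] [np.float64(0.04708051852165294), np.float64(0.06974088388958893), np.float64(0.04640688379878341), np.float64(0.06908585346599909)]
clip [[0.5345 0.4542 0.003 ]
 [0.5183 0.3369 0.003 ]
 [0.3516 0.3601 0.003 ]
 [0.3675 0.4782 0.003 ]] [0.443  0.4073 0.003 ] [np.float64(0.1687372620816512), np.float64(0.11841484802801454), np.float64(0.168356959540873), np.float64(0.1192241695272367)]
pad [[ 0.4796 -0.1372  0.011 ]
 [ 0.4777 -0.2304  0.011 ]
 [ 0.4184 -0.2211  0.011 ]
 [ 0.4253 -0.1355  0.011 ]] [ 0.4502 -0.181   0.011 ] [np.float64(0.054361310583427275), np.float64(0.09328296264746797), np.float64(0.06005651565707668), np.float64(0.08588864868877537)]
pad side [[ 0.4304 -0.143   0.011 ]
 [ 0.4892 -0.1443  0.011 ]]
```

View pics/wrist0.png

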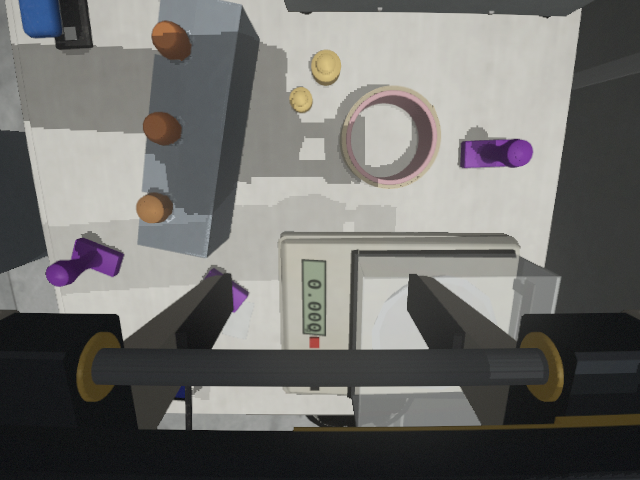

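The wrist view shows the rectangular stamp's knob at (154,207), the plate corners at (138,245) and (207,257), and neighbouring knobs at (161,128) and (171,40). I'll use these as a third estimate.

```bash
python3 - <<'E'
from h import *
np.set_printoptions(precision=4,suppress=True)
W=viewer.camera_info('wrist')
print(ray(W,[[154,208],[161,128],[171,40]],.098))
print('plate',ray(W,[[138,245],[207,257],[160,0],[240,0]],.085))
R=cv2.Rodrigues(np.array([-2.2209,-2.2207,0.0016]))[0];print(R)
print(-np.array(W['R']).T@W['t'])
E
```

```text
[[0.5121 0.0264 0.098 ]
 [0.5246 0.0902 0.098 ]
 [0.5383 0.154  0.098 ]]
plate [[ 0.4873 -0.0088  0.085 ]
 [ 0.5491 -0.0199  0.085 ]
 [ 0.5269  0.1867  0.085 ]
 [ 0.5891  0.1856  0.085 ]]
[[ 0.0001  1.     -0.0014]
 [ 1.     -0.0001 -0.0001]
 [-0.0001 -0.0014 -1.    ]]
[0.6506 0.067  0.3839]
```

Request:
move_arm(
  deltas=[
    {"twist": [0, 0, -3], "offset": [-3, 0.6, 0], "grip": 1},
    {"twist": [0, 0, -6], "offset": [-6, 1.2, 0], "grip": 1},
    {"twist": [0, 0, -9], "offset": [-9, 1.8, -1], "grip": 1},
    {"twist": [0, 0, -11], "offset": [-12, 2.4, -2], "grip": 1},
    {"twist": [0, 0, -11.7], "offset": [-13.9, 2.75, -3], "grip": 1},
    {"twist": [0, 0, -11.7], "offset": [-13.9, 2.75, -3.5], "grip": 1},
    {"twist": [0, 0, -11.7], "offset": [-13.9, 2.75, -4], "grip": 1},
    {"twist": [0, 0, -11.7], "offset": [-13.9, 2.75, -4], "grip": 1},
    {"twist": [0, 0, -11.7], "offset": [-13.9, 2.75, -4], "grip": 1},
    {"twist": [0, 0, -11.7], "offset": [-13.9, 2.75, -4], "grip": 1},
  ],
  newtons=25,
)

```text
t: 1.15
tool_pos: [0.5118, 0.0273, 0.1747]
orientation: [2.436, 1.983, 0.001]
wrist_force: [0.1, -0.7, -0.1]
gripper_width: 0.0919
grasp_force: 0.0
```

```bash
python3 - <<'E'
from h import *
np.set_printoptions(precision=4,suppress=True)
s=readout.read_state();print(s['tool_pos'],s['orientation'],s['t'])
W,im=snap('wrist','w1.png')
np.save('w1.npy',W,allow_pickle=True)
print(proj(W,[[.5105,.0275,.110],[.5105,.0275,.098],s['tool_pos']]))
E
```

```text
[0.5118 0.0273 0.1747] [2.4364 1.9827 0.0006] 1.15
[[315.9178 255.9721]
 [316.0674 251.4849]
 [317.3066 289.9968]]
```

View pics/w1.png

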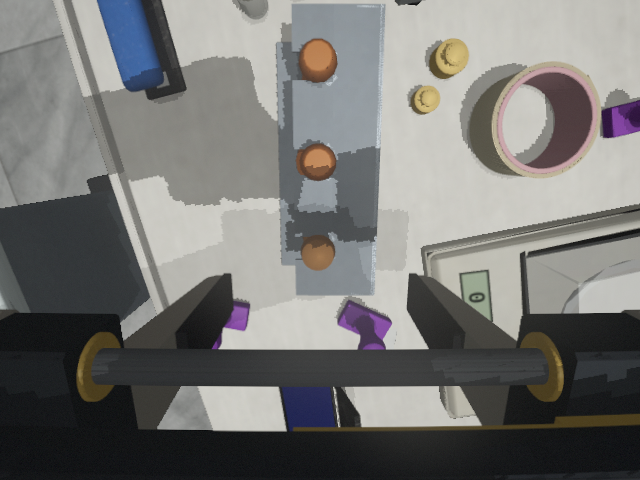

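Request:
move_arm(
  deltas=[
    {"twist": [0, 0, 0], "offset": [0, 0, -2], "grip": 1},
    {"twist": [0, 0, 0], "offset": [0, 0, -4], "grip": 1},
    {"twist": [0, 0, 0], "offset": [0, 0, -6], "grip": 1},
    {"twist": [0, 0, 0], "offset": [0, 0, -7.5], "grip": 1},
    {"twist": [0, 0, 0], "offset": [0, 0, -8.4], "grip": 1},
    {"twist": [0, 0, 0], "offset": [0, 0, -8.4], "grip": 1},
    {"twist": [0, 0, 0], "offset": [0, 0, -8.4], "grip": 0.6},
    {"twist": [0, 0, 0], "offset": [0, 0, -8.4], "grip": 0.4},
    {"twist": [0, 0, 0], "offset": [0, 0, -8.4], "grip": 0.3},
    {"twist": [0, 0, 0], "offset": [0, 0, -8.4], "grip": 0.1},
  ],
  newtons=15,
)

```text
t: 2.2
tool_pos: [0.5114, 0.0275, 0.0912]
orientation: [2.436, 1.983, 0.001]
wrist_force: [0.7, 0.1, -0.2]
gripper_width: 0.0619
grasp_force: 0.0
```

Request:
move_arm(
  deltas=[
    {"twist": [0, 0, 0], "offset": [0, 0, 0], "grip": 0},
    {"twist": [0, 0, 0], "offset": [0, 0, 0], "grip": 0},
    {"twist": [0, 0, 0], "offset": [0, 0, 0], "grip": 0},
    {"twist": [0, 0, 0], "offset": [0, 0, 0], "grip": 0},
    {"twist": [0, 0, 0], "offset": [0, 0, 0], "grip": 0},
    {"twist": [0, 0, 0], "offset": [0, 0, 0], "grip": 0},
    {"twist": [0, 0, 0], "offset": [0, 0, 0], "grip": 0},
    {"twist": [0, 0, 0], "offset": [0, 0, 0], "grip": 0},
    {"twist": [0, 0, 0], "offset": [0, 0, 0], "grip": 0},
    {"twist": [0, 0, 0], "offset": [0, 0, 0], "grip": 0},
  ],
  newtons=25,
)

```text
t: 3.2
tool_pos: [0.5107, 0.0275, 0.0905]
orientation: [-2.436, -1.983, 0.001]
wrist_force: [-1.1, -0.1, 1.2]
gripper_width: 0.024
grasp_force: 25.0
```

Request:
move_arm(
  deltas=[
    {"twist": [0, 0, 0], "offset": [0, 0, 0.3], "grip": 0},
    {"twist": [0, 0, 0], "offset": [0, 0, 0.6], "grip": 0},
    {"twist": [0, 0, 0], "offset": [0, 0, 0.9], "grip": 0},
    {"twist": [0, 0, 0], "offset": [0, 0, 1.2], "grip": 0},
    {"twist": [0, 0, 0], "offset": [0, 0, 1.4], "grip": 0},
    {"twist": [0, 0, 0], "offset": [0, 0, 1.6], "grip": 0},
    {"twist": [0, 0, 0], "offset": [0, 0, 1.6], "grip": 0},
    {"twist": [0, 0, 0], "offset": [0, 0, 1.6], "grip": 0},
    {"twist": [0, 0, 0], "offset": [0, 0, 1.6], "grip": 0},
    {"twist": [0, 0, 0], "offset": [0, 0, 1.6], "grip": 0},
  ],
)

```text
t: 4.2
tool_pos: [0.5109, 0.0274, 0.1064]
orientation: [-2.436, -1.983, 0.0]
wrist_force: [-0.1, 0.3, -0.5]
gripper_width: 0.0238
grasp_force: 25.0
```

Request:
move_arm(
  deltas=[
    {"twist": [0, 0, 0], "offset": [-0.4, 0.08, 0], "grip": 0},
    {"twist": [0, 0, 0], "offset": [-0.8, 0.16, 0], "grip": 0},
    {"twist": [0, 0, 0], "offset": [-1.2, 0.25, 0], "grip": 0},
    {"twist": [0, 0, 0], "offset": [-1.6, 0.33, 0], "grip": 0},
    {"twist": [0, 0, 0], "offset": [-2, 0.41, 0], "grip": 0},
    {"twist": [0, 0, 0], "offset": [-2.4, 0.5, 0], "grip": 0},
    {"twist": [0, 0, 0], "offset": [-2.8, 0.58, 0], "grip": 0},
    {"twist": [0, 0, 0], "offset": [-3.2, 0.66, 0], "grip": 0},
    {"twist": [0, 0, 0], "offset": [-3.6, 0.75, 0], "grip": 0},
    {"twist": [0, 0, 0], "offset": [-4, 0.83, 0], "grip": 0},
  ],
)

```text
t: 5.2
tool_pos: [0.4707, 0.0358, 0.1066]
orientation: [2.436, 1.983, 0.0]
wrist_force: [-0.2, -0.5, -0.1]
gripper_width: 0.024
grasp_force: 25.0
```

Request:
move_arm(
  deltas=[
    {"twist": [0, 0, 0], "offset": [-0.7, 0.15, 0], "grip": 0},
    {"twist": [0, 0, 0], "offset": [-1.4, 0.29, 0], "grip": 0},
    {"twist": [0, 0, 0], "offset": [-2.1, 0.43, 0], "grip": 0},
    {"twist": [0, 0, 0], "offset": [-2.8, 0.58, 0], "grip": 0},
    {"twist": [0, 0, 0], "offset": [-3.4, 0.7, 0], "grip": 0},
    {"twist": [0, 0, 0], "offset": [-3.4, 0.7, 0], "grip": 0},
    {"twist": [0, 0, 0], "offset": [-3.4, 0.7, 0], "grip": 0},
    {"twist": [0, 0, 0], "offset": [-3.4, 0.7, 0], "grip": 0},
    {"twist": [0, 0, 0], "offset": [-3.4, 0.7, 2], "grip": 0},
    {"twist": [0, 0, 0], "offset": [-3.4, 0.7, 4], "grip": 0},
  ],
)

```text
t: 6.2
tool_pos: [0.4367, 0.0426, 0.1466]
orientation: [-2.436, -1.983, 0.002]
wrist_force: [1.2, -0.4, 0.2]
gripper_width: 0.0238
grasp_force: 25.0
```

Request:
move_arm(
  deltas=[
    {"twist": [0, 0, 0], "offset": [0, 0, 2], "grip": 0},
    {"twist": [0, 0, 0], "offset": [0, 0, 4], "grip": 0},
    {"twist": [0, 0, 0], "offset": [0, 0, 5.5], "grip": 0},
    {"twist": [0, 0, 0], "offset": [0, 0, 5.5], "grip": 0},
    {"twist": [0, 0, 0], "offset": [0, 0, 5.5], "grip": 0},
    {"twist": [0, 0, 0], "offset": [0, 0, 5.5], "grip": 0},
    {"twist": [0, 0, 0], "offset": [0, 0, 5.5], "grip": 0},
    {"twist": [0, 0, 0], "offset": [0, 0, 5.5], "grip": 0},
    {"twist": [0, 0, 0], "offset": [0, 0, 5.5], "grip": 0},
    {"twist": [0, 0, 0], "offset": [0, 0, 5.5], "grip": 0},
  ],
)

```text
t: 7.2
tool_pos: [0.4369, 0.0428, 0.2014]
orientation: [-2.436, -1.983, 0.001]
wrist_force: [-0.4, -0.2, -0.4]
gripper_width: 0.0238
grasp_force: 25.0
```

```bash
python3 - <<'E'
from h import *
np.set_printoptions(precision=4,suppress=True)
s=readout.read_state();print(s['tool_pos'],s['orientation'],s['t'],s['wrist_force'])
out=[]
for n in('scene','side','wrist'):
    W,im=snap(n,n+'2.png'); p=proj(W,s['tool_pos']-[0,0,.025])[0];print(n,p)
    z=5 if n!='wrist' else 2; w,h=400//z,300//z
    x=int(np.clip(p[0]-w/2,0,640-w));y=int(np.clip(p[1]-h/2,0,480-h));print(n,x,y,z)
    out.append(cv2.resize(im[y:y+h,x:x+w,::-1],(400,300),interpolation=cv2.INTER_CUBIC))
out.append(cv2.resize(im[:,:,::-1],(400,300)))
cv2.imwrite('pics/c3.png',np.vstack([np.hstack(out[:2]),np.hstack(out[2:])]))
E
```

```text
[0.4369 0.0428 0.2014] [-2.4362 -1.9833  0.0006] 7.2 [-0.4336 -0.2219 -0.4192]
scene [396.7548 214.358 ]
scene 356 184 5
side [287.7287 258.0305]
side 247 228 5
wrist [317.4588 274.3128]
wrist 217 199 2
```

View pics/c3.png

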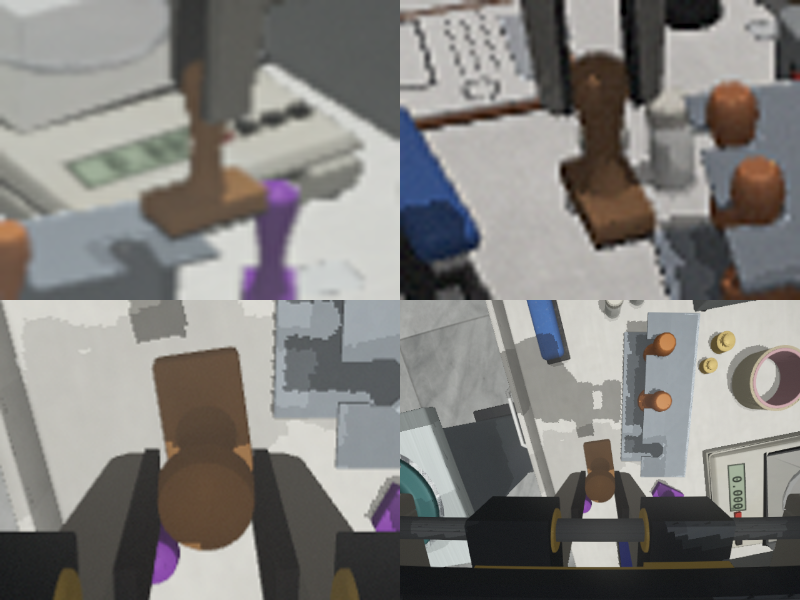

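Rectangular stamp held upright, with its foot at (185,195) in the scene crop. In the wrist crop its foot corners are at (153,357) and (238,348), with the long side pointing up the image, roughly along rack y.

```bash
python3 - <<'E'
from h import *
np.set_printoptions(precision=4,suppress=True)
s=readout.read_state();T=s['tool_pos']
W=viewer.camera_info('wrist')
f=np.array([[153,357],[238,348],[162,448],[249,446]])/2+[217,199-150]
P=ray(W,f,T[2]-.043);print(P-T)
for a,b in((0,1),(2,0),(3,1)):
  d=P[b]-P[a];print(np.degrees(np.arctan2(d[1],d[0])),np.linalg.norm(d))
e=(P[0]+P[1])/2-T;print('far edge mid rel',e,np.linalg.norm(e))
E
```

```text
[[-0.0098  0.0273 -0.043 ]
 [ 0.0168  0.0247 -0.043 ]
 [-0.0136 -0.0026 -0.043 ]
 [ 0.0141 -0.0076 -0.043 ]]
-5.5107899971265715 0.026717413018000576
82.85392812753287 0.03007330246911062
85.31515606777913 0.032400668694159585
far edge mid rel [ 0.0035  0.026  -0.043 ] 0.050363397104033994
```

Request:
move_arm(
  deltas=[
    {"twist": [0, 0, 0], "offset": [0.1, -3.5, 0], "grip": 0},
    {"twist": [0, 0, 0], "offset": [0.3, -7, 0], "grip": 0},
    {"twist": [0, 0, 0], "offset": [0.5, -10.5, 0], "grip": 0},
    {"twist": [0, 0, 0], "offset": [0.7, -14, 0], "grip": 0},
    {"twist": [0, 0, 0], "offset": [0.9, -17.5, 0], "grip": 0},
    {"twist": [0, 0, 0], "offset": [1, -21, 0], "grip": 0},
    {"twist": [0, 0, 0], "offset": [1, -24.5, 0], "grip": 0},
    {"twist": [0, 0, 0], "offset": [1, -28, 0], "grip": 0},
    {"twist": [0, 0, 0], "offset": [1, -30, 0], "grip": 0},
    {"twist": [0, 0, 0], "offset": [1, -30, 0], "grip": 0},
  ],
)

```text
t: 8.35
tool_pos: [0.4464, -0.2604, 0.2016]
orientation: [2.44, 1.977, -0.002]
wrist_force: [-0.7, -0.1, -1.6]
gripper_width: 0.0235
grasp_force: 25.0
```

```bash
python3 - <<'E'
from h import *
s=readout.read_state();print(s['tool_pos'],s['orientation'],s['t'])
W,im=snap('wrist','w3.png')
c=proj(W,[[.45,-.185,.011]])[0];print(c)
x,y=int(np.clip(c[0]-100,0,440)),int(np.clip(c[1]-75,0,330));print(x,y)
cv2.imwrite('pics/c4.png',cv2.resize(im[y:y+150,x:x+200,::-1],(800,600),interpolation=cv2.INTER_CUBIC))
E
```

```text
[ 0.44636041 -0.26043024  0.20157363] [ 2.44042639e+00  1.97654131e+00 -1.60681271e-03] 8.35
[306.28573831 149.85196735]
206 74
```

View pics/c4.png

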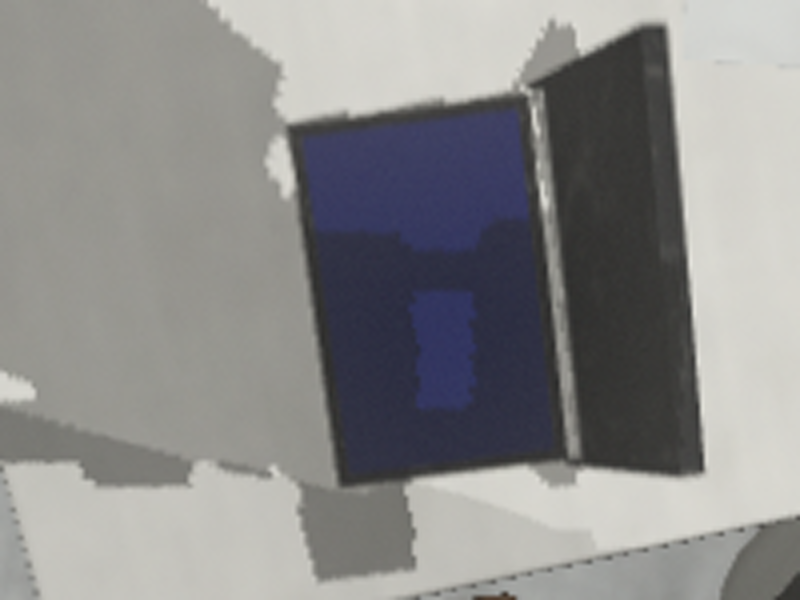

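Pad seen from above: blue surface corners at (300,132), (522,107), (560,458) and (345,475), lid upright along the right edge.

```bash
python3 - <<'E'
from h import *
np.set_printoptions(precision=4,suppress=True)
W=viewer.camera_info('wrist')
P=ray(W,np.array([[300,132],[522,107],[560,458],[345,475]])/4+[206,74],.011)
print(P,P.mean(0),[np.linalg.norm(P[i]-P[i-1]) for i in range(4)])
for a,b in((0,1),(3,2),(3,0),(2,1)):
  d=P[b]-P[a];print(np.degrees(np.arctan2(d[1],d[0])))
print(P.mean(0)-readout.read_state()['tool_pos'])
E
```

```text
[[ 0.4344 -0.1375  0.011 ]
 [ 0.4888 -0.1429  0.011 ]
 [ 0.4819 -0.2285  0.011 ]
 [ 0.4267 -0.2214  0.011 ]] [ 0.4579 -0.1826  0.011 ] [np.float64(0.08434508517087938), np.float64(0.05463915291452972), np.float64(0.08585932212565968), np.float64(0.05566635999486793)]
-5.7563076698090505
-7.300716459163354
84.71132641678399
85.3751306810662
[ 0.0113  0.0756 -0.1904]
```

Request:
move_arm(
  deltas=[
    {"twist": [0, 0, 0], "offset": [0.5, 3.5, 0], "grip": 0},
    {"twist": [0, 0, 0], "offset": [1.1, 7, 0], "grip": 0},
    {"twist": [0, 0, 0], "offset": [1.1, 7.6, 0], "grip": 0},
    {"twist": [0, 0, 0], "offset": [1.1, 7.6, -3], "grip": 0},
    {"twist": [0, 0, 0], "offset": [1.1, 7.6, -6], "grip": 0},
    {"twist": [0, 0, 0], "offset": [1.1, 7.6, -9], "grip": 0},
    {"twist": [0, 0, 0], "offset": [1.1, 7.6, -11.5], "grip": 0},
    {"twist": [0, 0, 0], "offset": [1.1, 7.6, -12.6], "grip": 0},
    {"twist": [0, 0, 0], "offset": [1.1, 7.6, -12.6], "grip": 0},
    {"twist": [0, 0, 0], "offset": [1.1, 7.6, -12.6], "grip": 0},
  ],
)

```text
t: 9.4
tool_pos: [0.4586, -0.1812, 0.0764]
orientation: [2.435, 1.983, 0.001]
wrist_force: [1.1, 0.2, -0.0]
gripper_width: 0.0236
grasp_force: 25.0
```

Request:
move_arm(
  deltas=[
    {"twist": [0, 0, 0], "offset": [0, 0, -0.1], "grip": 0},
    {"twist": [0, 0, 0], "offset": [0, 0, -0.2], "grip": 0},
    {"twist": [0, 0, 0], "offset": [0, 0, -0.3], "grip": 0},
    {"twist": [0, 0, 0], "offset": [0, 0, -0.4], "grip": 0},
    {"twist": [0, 0, 0], "offset": [0, 0, -0.5], "grip": 0},
    {"twist": [0, 0, 0], "offset": [0, 0, -0.6], "grip": 0},
    {"twist": [0, 0, 0], "offset": [0, 0, -0.7], "grip": 0},
    {"twist": [0, 0, 0], "offset": [0, 0, -0.8], "grip": 0},
    {"twist": [0, 0, 0], "offset": [0, 0, -0.8], "grip": 0},
    {"twist": [0, 0, 0], "offset": [0, 0, -0.8], "grip": 0},
  ],
  newtons=40,
)

```text
t: 10.4
tool_pos: [0.4582, -0.1815, 0.0684]
orientation: [2.436, 1.983, 0.0]
wrist_force: [-2.3, -0.5, 9.2]
gripper_width: 0.0234
grasp_force: 40.0
```

Request:
move_arm(
  deltas=[
    {"twist": [0, 0, 0], "offset": [0, 0, -0.05], "grip": 0},
    {"twist": [0, 0, 0], "offset": [0, 0, -0.1], "grip": 0},
    {"twist": [0, 0, 0], "offset": [0, 0, -0.1], "grip": 0},
    {"twist": [0, 0, 0], "offset": [0, 0, -0.1], "grip": 0},
    {"twist": [0, 0, 0], "offset": [0, 0, -0.1], "grip": 0},
    {"twist": [0, 0, 0], "offset": [0, 0, -0.1], "grip": 0},
    {"twist": [0, 0, 0], "offset": [0, 0, -0.1], "grip": 0},
    {"twist": [0, 0, 0], "offset": [0, 0, -0.1], "grip": 0},
    {"twist": [0, 0, 0], "offset": [0, 0, -0.1], "grip": 0},
    {"twist": [0, 0, 0], "offset": [0, 0, -0.1], "grip": 0},
  ],
)

```text
t: 11.4
tool_pos: [0.4583, -0.1816, 0.0684]
orientation: [2.436, 1.983, 0.001]
wrist_force: [-5.4, 1.0, 18.6]
gripper_width: 0.0235
grasp_force: 40.0
```

Request:
move_arm(
  deltas=[
    {"twist": [0, 0, 0], "offset": [0, 0, 0.5], "grip": 0},
    {"twist": [0, 0, 0], "offset": [0, 0, 2], "grip": 0},
    {"twist": [0, 0, 0], "offset": [0, 0, 4], "grip": 0},
    {"twist": [0, 0, 0], "offset": [0, 0, 6], "grip": 0},
    {"twist": [0, 0, 0], "offset": [0, 0, 8], "grip": 0},
    {"twist": [0, 0, 0], "offset": [0, 0, 10], "grip": 0},
    {"twist": [0, 0, 0], "offset": [0, 0, 12], "grip": 0},
    {"twist": [0, 0, 0], "offset": [0, 0, 14], "grip": 0},
    {"twist": [0, 0, 0], "offset": [0, 0, 14], "grip": 0},
    {"twist": [0, 0, 0], "offset": [0, 0, 14], "grip": 0},
  ],
)

```text
t: 12.4
tool_pos: [0.4579, -0.1811, 0.2063]
orientation: [2.436, 1.983, 0.0]
wrist_force: [0.3, 0.3, -0.5]
gripper_width: 0.0234
grasp_force: 40.0
```

Request:
move_arm(
  deltas=[
    {"twist": [0, 0, 0], "offset": [-0.2, 2, 0], "grip": 0},
    {"twist": [0, 0, 0], "offset": [-0.4, 5, 0], "grip": 0},
    {"twist": [0, 0, 0], "offset": [-0.6, 8, 0], "grip": 0},
    {"twist": [0, 0, 0], "offset": [-0.8, 11, 0], "grip": 0},
    {"twist": [0, 0, 0], "offset": [-1, 14, 0], "grip": 0},
    {"twist": [0, 0, 0], "offset": [-1.2, 17, 0], "grip": 0},
    {"twist": [0, 0, 0], "offset": [-1.4, 20, 0], "grip": 0},
    {"twist": [0, 0, 0], "offset": [-1.6, 23, 0], "grip": 0},
    {"twist": [0, 0, 0], "offset": [-1.8, 26, 0], "grip": 0},
    {"twist": [0, 0, 0], "offset": [-2, 29, 0], "grip": 0},
  ],
)

```text
t: 13.4
tool_pos: [0.4369, 0.1097, 0.2052]
orientation: [-2.436, -1.983, 0.004]
wrist_force: [0.5, -1.2, 0.3]
gripper_width: 0.0231
grasp_force: 40.0
```

Request:
move_arm(
  deltas=[
    {"twist": [0, 0, 0], "offset": [-0.2, 3, 0], "grip": 0},
    {"twist": [0, 0, 0], "offset": [-0.4, 6, 0], "grip": 0},
    {"twist": [0, 0, 0], "offset": [-0.6, 9, 0], "grip": 0},
    {"twist": [0, 0, -1], "offset": [-0.8, 12, 0], "grip": 0},
    {"twist": [0, 0, -2], "offset": [-0.9, 15, 0], "grip": 0},
    {"twist": [0, 0, -2], "offset": [-0.9, 18, 0], "grip": 0},
    {"twist": [0, 0, -2], "offset": [-0.9, 21, 0], "grip": 0},
    {"twist": [0, 0, -2], "offset": [-0.9, 23, 0], "grip": 0},
    {"twist": [0, 0, -2], "offset": [-0.9, 23, 0], "grip": 0},
    {"twist": [0, 0, -2], "offset": [-0.9, 23, 0], "grip": 0},
  ],
)

```text
t: 14.4
tool_pos: [0.4284, 0.3379, 0.205]
orientation: [2.47, 1.941, -0.005]
wrist_force: [0.4, -0.0, 0.1]
gripper_width: 0.0236
grasp_force: 40.0
```

```bash
python3 - <<'E'
from h import *
s=readout.read_state();print(s['tool_pos'],s['orientation'],s['t'])
W,im=snap('wrist','w5.png')
c=proj(W,[[.4285,.4208,.004]])[0];print(c)
cv2.imwrite('pics/c5.png',cv2.resize(im[60:360,120:520,::-1],(800,600),interpolation=cv2.INTER_CUBIC))
E
```

```text
[0.42835602 0.3378738  0.20503208] [ 2.46991523  1.94092382 -0.00478902] 14.4
[299.83455924 143.77278575]
```

View pics/c5.png

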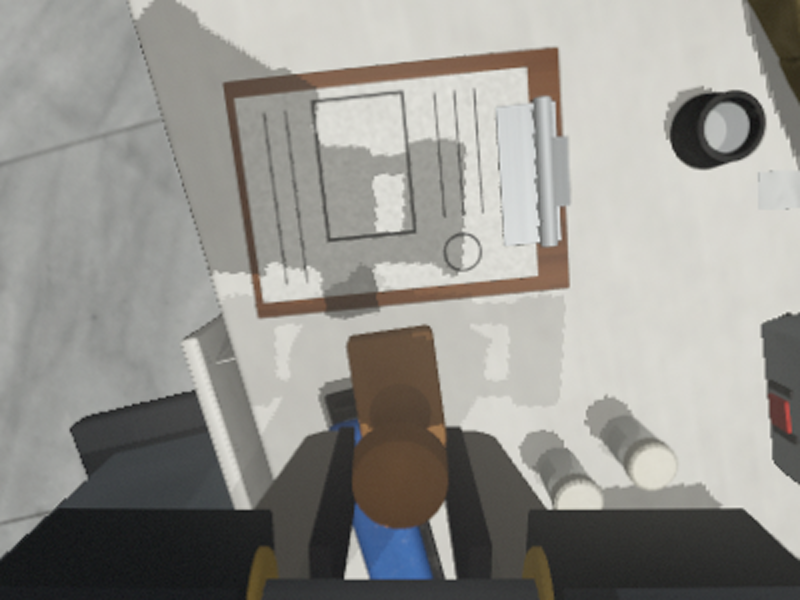

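Rectangle corners at (312,101), (402,92), (414,231) and (328,241) in the crop. Foot far corners at (347,335) and (432,326), foot sides running to (354,430) and (441,425). Bystanders are undisturbed.

```bash
python3 - <<'E'
from h import *
np.set_printoptions(precision=4,suppress=True)
W=viewer.camera_info('wrist');T=readout.read_state()['tool_pos']
f=lambda q:np.array(q)/2+[120,60]
P=ray(W,f([[312,101],[402,92],[414,231],[328,241]]),.004)
an=lambda P,a,b:np.round(np.degrees(np.arctan2(*(P[b]-P[a])[[1,0]])),1)
print('rect',P.mean(0),[np.linalg.norm(P[i]-P[i-1]).round(4) for i in range(4)],an(P,0,1),an(P,3,2),an(P,3,0)-90,an(P,2,1)-90)
F=ray(W,f([[347,335],[432,326],[354,430],[441,425]]),T[2]-.0434)
print('foot',an(F,0,1),an(F,2,0)-90,an(F,3,1)-90,np.linalg.norm(F[1]-F[0]))
ax=(F[0]+F[1])/2-.026*np.array([np.sin(np.radians(8)),np.cos(np.radians(8)),0]);print('axis-T',ax-T,'go',P.mean(0)-ax)
E
```

```text
rect [0.4313 0.4196 0.004 ] [np.float64(0.0704), np.float64(0.0457), np.float64(0.0694), np.float64(0.0457)] -8.4 -7.2 -8.400000000000006 -8.400000000000006
foot -7.5 -10.599999999999994 -7.900000000000006 0.026761817968750733
axis-T [ 0.0007 -0.     -0.0434] go [ 0.0018  0.0824 -0.158 ]
```

Request:
move_arm(
  deltas=[
    {"twist": [0, 0, 0], "offset": [0, 2, 0], "grip": 0},
    {"twist": [0, 0, 0], "offset": [0.1, 5, 0], "grip": 0},
    {"twist": [0, 0, 0], "offset": [0.15, 7.5, 0], "grip": 0},
    {"twist": [0, 0, 0], "offset": [0.15, 8.2, 0], "grip": 0},
    {"twist": [0, 0, 0], "offset": [0.15, 8.2, -3], "grip": 0},
    {"twist": [0, 0, 0], "offset": [0.15, 8.2, -6], "grip": 0},
    {"twist": [0, 0, 0], "offset": [0.15, 8.2, -9], "grip": 0},
    {"twist": [0, 0, 0], "offset": [0.15, 8.2, -11], "grip": 0},
    {"twist": [0, 0, 0], "offset": [0.15, 8.2, -12], "grip": 0},
    {"twist": [0, 0, 0], "offset": [0.15, 8.2, -12], "grip": 0},
  ],
)

```text
t: 15.45
tool_pos: [0.4304, 0.4187, 0.0853]
orientation: [2.471, 1.938, -0.005]
wrist_force: [0.1, 0.2, -1.0]
gripper_width: 0.0235
grasp_force: 40.0
```

Request:
move_arm(
  deltas=[
    {"twist": [0, 0, 0], "offset": [0, 0, -0.3], "grip": 0},
    {"twist": [0, 0, 0], "offset": [0, 0, -0.6], "grip": 0},
    {"twist": [0, 0, 0], "offset": [0, 0, -0.9], "grip": 0},
    {"twist": [0, 0, 0], "offset": [0, 0, -1.2], "grip": 0},
    {"twist": [0, 0, 0], "offset": [0, 0, -1.2], "grip": 0},
    {"twist": [0, 0, 0], "offset": [0, 0, -1.2], "grip": 0},
    {"twist": [0, 0, 0], "offset": [0, 0, -1.2], "grip": 0},
    {"twist": [0, 0, 0], "offset": [0, 0, -1.2], "grip": 0},
    {"twist": [0, 0, 0], "offset": [0, 0, -1.2], "grip": 0},
    {"twist": [0, 0, 0], "offset": [0, 0, -1.2], "grip": 0},
  ],
)

```text
t: 16.45
tool_pos: [0.4306, 0.4208, 0.0746]
orientation: [2.471, 1.94, 0.0]
wrist_force: [-0.2, -0.5, -0.7]
gripper_width: 0.0236
grasp_force: 40.0
```

```bash
python3 - <<'E'
from h import *
np.set_printoptions(precision=4,suppress=True)
s=readout.read_state();T=s['tool_pos'];print(T,s['orientation'],s['t'])
out=[]
a=np.radians(-8);Rz=np.array([[np.cos(a),-np.sin(a)],[np.sin(a),np.cos(a)]])
def rect(c,w,h,z): return np.c_[np.array([[-w,-h],[w,-h],[w,h],[-w,h]])/2@Rz.T+c[:2],np.full(4,z)]
for n in('scene','side','wrist'):
    W,im=snap(n,n+'6.png'); p=proj(W,[T[0],T[1],.01])[0]
    z=6 if n!='wrist' else 3; w,h=400//z,300//z
    x=int(np.clip(p[0]-w/2,0,640-w));y=int(np.clip(p[1]-h/2,0,480-h));print(n,x,y,w,h)
    c=cv2.resize(im[y:y+h,x:x+w,::-1],(400,300),interpolation=cv2.INTER_CUBIC)
    out.append(c)
    if n!='wrist':
      q=proj(W,rect(T,28,52,0) if 0 else rect(T,.028,.052,T[2]-.0574)); cc=c.copy()
      cv2.polylines(cc,[np.int32((q-[x,y]+.5)*[400/w,300/h])],True,(0,255,0),1)
      q=proj(W,rect([.430,.420],.0455,.0695,.004))
      cv2.polylines(cc,[np.int32((q-[x,y]+.5)*[400/w,300/h])],True,(0,0,255),1)
      if n=='scene': o2=cc
cv2.imwrite('pics/c6.png',np.vstack([np.hstack(out[:2]),np.hstack([out[2],o2])]))
E
```

```text
[0.4306 0.4208 0.0746] [2.4706 1.9405 0.0001] 16.45
scene 214 307 66 50
side 211 213 66 50
wrist 251 206 133 100
```

View pics/c6.png

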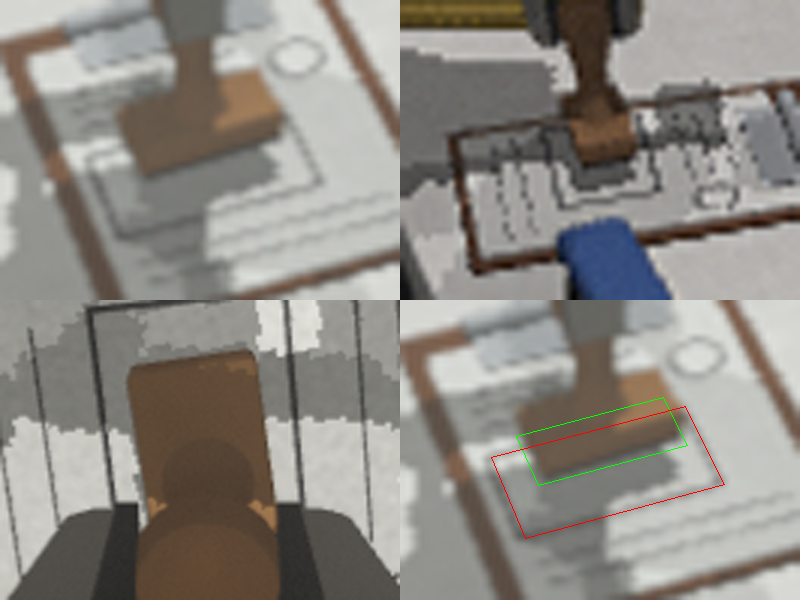

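The scene crop shows the foot over the rectangle and clear of the sheet; the predicted outline matches the printed one. The foot's lower corners are at (150,175) and (280,135). In the wrist crop, the rectangle's far corners are at (90,309) and (287,291), with foot far corners at (130,370) and (256,352). I'll work out the residual from these.

```bash
python3 - <<'E'
from h import *
np.set_printoptions(precision=4,suppress=True)
a=np.radians(-8);Rz=np.array([[np.cos(a),-np.sin(a)],[np.sin(a),np.cos(a)]])
S=viewer.camera_info('scene');W=viewer.camera_info('wrist');D=viewer.camera_info('side');T=readout.read_state()['tool_pos']
c=lambda q,x,y,w,h:(np.array(q))*[w/400,h/300]+[x,y]-.5
def loc(P):return (P[:,:2]-[.430,.420])@Rz
print('scene rect',loc(ray(S,c([[92,155],[320,184],[125,235]],214,307,66,50),.004)))
print('scene foot bottom front corners (exp -14,+26;-14,-26)',loc(ray(S,c([[150,175],[280,135]],214,307,66,50),T[2]-.0574)))
print('side rect near corners(exp -22,-34; 22,-34)',loc(ray(D,c([[565-400,207],[658-400,190]],211,213,66,50),.004)))
print('side foot near bottom (exp -14,-26; 14,-26)',loc(ray(D,c([[582-400,165],[635-400,156]],211,213,66,50),T[2]-.0574)))
w=(251,206,133,100)
print('wrist rect far L, right-edge pt',loc(ray(W,c([[90,9],[287,0],[300,190]],*w),.004)))
print('wrist foot far (exp -14,26;14,26)',loc(ray(W,c([[130,68],[256,51],[146,220],[274,200]],*w),T[2]-.0434)))
E
```

```text
scene rect [[ 0.0241  0.0342]
 [-0.022  -0.0332]
 [-0.021   0.0346]]
scene foot bottom front corners (exp -14,+26;-14,-26) [[-0.01    0.0218]
 [-0.0073 -0.0245]]
side rect near corners(exp -22,-34; 22,-34) [[-0.0224 -0.0281]
 [ 0.0207 -0.0265]]
side foot near bottom (exp -14,-26; 14,-26) [[-0.0115 -0.0154]
 [ 0.0131 -0.0149]]
wrist rect far L, right-edge pt [[-0.0223  0.036 ]
 [ 0.0233  0.0336]
 [ 0.0228 -0.0129]]
wrist foot far (exp -14,26;14,26) [[-0.0121  0.0264]
 [ 0.0143  0.0274]
 [-0.0126 -0.0073]
 [ 0.0154 -0.0055]]
```

Request:
move_arm(
  deltas=[
    {"twist": [0, 0, 0], "offset": [-0.05, 0, -0.1], "grip": 0},
    {"twist": [0, 0, 0], "offset": [-0.12, -0.05, -0.2], "grip": 0},
    {"twist": [0, 0, 0], "offset": [-0.12, -0.05, -0.3], "grip": 0},
    {"twist": [0, 0, 0], "offset": [-0.12, -0.05, -0.3], "grip": 0},
    {"twist": [0, 0, 0], "offset": [-0.12, -0.05, -0.3], "grip": 0},
    {"twist": [0, 0, 0], "offset": [-0.12, -0.05, -0.3], "grip": 0},
    {"twist": [0, 0, 0], "offset": [-0.12, -0.05, -0.3], "grip": 0},
    {"twist": [0, 0, 0], "offset": [-0.12, -0.05, -0.3], "grip": 0},
    {"twist": [0, 0, 0], "offset": [-0.12, -0.05, -0.3], "grip": 0},
    {"twist": [0, 0, 0], "offset": [-0.12, -0.05, -0.3], "grip": 0},
  ],
)

```text
t: 17.6
tool_pos: [0.4293, 0.4202, 0.0716]
orientation: [2.471, 1.94, -0.0]
wrist_force: [-0.1, 0.2, -0.5]
gripper_width: 0.0234
grasp_force: 40.0
```

```bash
python3 -c "
from h import *
s=readout.read_state();print(s['tool_pos'],s['wrist_force'],s['grasp_force'],abs(s['joint_velocities']).max());print(order.job_done())"
```

```text
[0.42933067 0.42024635 0.07159717] [-0.12064449  0.18193714 -0.46789223] 39.99997164850356 0.001894457120907043
the job is handed in; nothing more can be done
None
```

I drew the rectangular stamp from the rack, pressed it on the ink pad with about 18 N, and handed in at 17.6 s with it held still about 1 cm above the sheet, within an estimated 1–2 mm of the printed rectangle's centre; no verdict was returned, so success isn't confirmed.

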